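Tighten the strainer's screw ring with a two-pin spanner

TASK

The screw ring that clamps the strainer in the mouth of the brass suction inlet has been left slack. Take the two-pin spanner from the rubber mat, feel for the ring's holes until both pins are right in, and turn the ring clockwise until it comes up hard against its stop. Then take the spanner out, lay it gently back on the mat, and leave the coupling, nozzle and cap where they stand.

Things in the scene. Friction and masses are not known exactly. Their poses are not given: they have to be found in the camera images.
- inlet: Upright brass suction inlet, fixed to the table; origin at the centre of its underside. Round bolted flange 150 mm wide, 25 mm high with bolt heads; above it a neck and external thread 111 mm wide; rim 95 mm above the table. The screw ring sits in its mouth over a steel-mesh strainer. Its yaw says nothing about where the ring's holes stand.
- ring_face (a point): Centre of the screw ring's upper face, 97 mm above the table, z up. Brass ring 100 mm outside, 66 mm inside, 14 mm thick, with six round through holes 11 mm wide, 60 degrees apart, centred 41.5 mm from its axis. NO pose or joint value gives the angle at which the holes stand (the thread starts anywhere; this yaw does not follow the ring): see it or feel for it.
- ring (a joint): Angle of the screw ring, rad; grows as it is turned clockwise seen from above (tightened). 0 = slackest, 1.75 = hard against its stop; 0.65 to 1.15 at the start. It turns stiffly (about 0.9 N m) and stays where it is left; pins rubbing lightly on its face do not turn it. It only turns, and does not rise or sink.
- spanner_grip (a point): Two-pin spanner, 205 mm long, 0.24 to 0.39 kg, lying level, pins down: the centre of its black grip's section, 17 mm above the mat, 100 mm from mid-way between the pins. x from the steel head to the grip's end, z up. The grip is 26 mm wide, 34 mm high, from 37 mm before this point to 53 mm past it. Held so, seated it is 5 mm above the ring's face; pins on the face between holes, 17 mm.
- spanner_pin_a (a point): Centre of the tip of the spanner's pin nearer the grip, 58.5 mm from spanner_grip along -x and 17 mm below it; axes as there. Each pin is 8 mm thick, 12 mm long, tapered to 5 mm over its last 3 mm, under a steel bar 22 mm wide and 10 mm thick in line with the grip.
- spanner_pin_b (a point): Centre of the tip of the spanner's far pin, 141.5 mm from spanner_grip along -x and 17 mm below it; axes as there. The pins fit any two opposite holes, so the grip may point any of six ways, out past the rim; fully in, the bar lies on the ring's face. The spanner balances about 66 mm from spanner_grip, between the pins, along -x.
- mat: Grey rubber tool mat, fixed on the table, 260 by 140 mm and 3 mm thick; origin at the centre of its underside, on the table; x along its length.
- coupling: Bystander: brass hose coupling with two claws, 128 mm wide over its lugs, 68 mm high, standing on the table; origin at the centre of its underside.
- nozzle: Bystander: brass nozzle with a black rubber bumper, 88 mm wide, 137 mm high, standing upright; origin at the centre of its underside.
- cap: Bystander: aluminium blank cap with a small knob, 120 mm wide, 53 mm high; origin at the centre of its underside.
Mind the look-alikes: they are no part of the job. Of the things that look like the part that bears spanner_grip, the smaller one is meant.

How it is judged:
By the outcome, as a careful person would: the job done as asked, in the order asked, and still so for the second after the job is handed in, with the robot touching nothing.
It also fails if it takes over 72 s, if anything falls off the work surface, if the arm or the gripper's body presses on something with over 40 N, if the wrist force passes 120 N, or if a joint passes its speed limit or range.

ROBOT

A 6-joint arm with a two-finger parallel gripper is mounted at the origin on the work surface. World frame = base frame: x ahead of the robot, y to its left, z up, the work surface at z = 0. Lengths are in mm, angles in rad, forces in N, time in s.
With the tool pointing down it reaches from about 350 to 775 mm from the base axis. Payload 7.3 kg.
Tool frame: the origin (TCP) lies at the centre of the arm's flange, where the gripper is bolted on; the fingertips stand 178 mm ahead of it and the grasp point (between the pads) lies 159 mm ahead of it; z points along the fingers, y is the direction in which the jaws open and shut (so a half turn about z gives the same grasp; the last joint's range is limited). The gripper opens to 92 mm and grips with 3 to 60 N. Pads are 19 mm wide; open, the fingers measure 130 mm over their backs; the gripper's body (75 mm by 190 mm) begins 47 mm behind the grasp point.
Start: joints at [1.111, 0.342, 1.524, -0, 1.275, -0.146], TCP at [162.033, 499.373, 404.741] pointing down, gripper open.
Joint ranges: [-2.53, 2.53], [-0.77, 2.02], [0.04, 2.7], [-1, 4.14], [0.28, 2.66], [-3.11, 3.11]. Speed limits (rad/s): [2.57, 2.57, 3.14, 3.14, 3.14, 3.14].

INTERFACE

Orientations are given as [roll, pitch, yaw] about the fixed x, y, z axes, in that order (R = Rz(yaw) Ry(pitch) Rx(roll)).
In Python, from plant import get_obs, capture, close_job gives the robot as it stands. The module is installed in compiled form; this text tells all that it offers.
- The arm moves only by the shell command python3 -m pendant 'ROWS'. ROWS is JSON, a list of rows, each a list of 3 entries, a list of its own where there are three numbers: the shift along the tool's x, y, z in m, then the turn, a rotation vector about the tool's x, y, z in rad, then the finger opening in m, from 0 to 0.0918. In form: [[[tx, ty, tz], [wx, wy, wz], fingers], ...]. A call has 1 to 10 rows; each row is the pose to reach, as a shift and turn from the pose commanded when the call began, along the tool's axes at that moment; what a row does not reach only later rows make up. A row lasts 1/12 s, in which the tool goes at most 41.7 mm and 7.16 degrees, less where a joint would pass 70% of its speed; a pose out of reach is approached as far as the arm can. A call with a gripper value outside its range is refused whole. The fingers move at their own pace and stop on an object; the grip force is fixed at half the most. Time passes only in rows, so rows that repeat a pose let the fingers close. It gives the time, the measured TCP pose, the force and the opening at its end, in the units of the state.
- get_obs(): the state, without advancing time (a new reading comes with each control period).
- capture(name): name is "scene" or "side" or "wrist"; returns a dict with "color" (384x512x3 uint8, red, green, blue), "mtx" (3x3 intrinsics, pixels), "rvec" (rotation vector, rad) and "tvec" (3), from world to camera coordinates, as OpenCV has them. Camera axes: x right, y down, z forward; pixel columns grow to the right and rows downward; lengths in mm; the calibration is good to about 2 mm. A picture is of the moment at which its call begins. There is no depth.
- close_job(): hands the job in, once; it reports no verdict.
The state is a dict: "time": time; "joint_positions": joint angles; "dq": joint speeds; "tau": joint torques, N m; "tool_pos": TCP position; "tcp_rot": TCP orientation; "contact_force": force on the tool from outside, world axes, zero at the start; "moment": the same for the moment, N m; "grip_width": finger opening in mm.
Only numpy, scipy, OpenCV 4.12 (cv2) and the standard library are available. Lean on these libraries where they do the work, as an engineer would, in place of code of your own. Each camera call takes 0.05 s, during which the arm holds its last target. There are 200 camera calls.

## Working session

There is one attempt and no reset: what is moved stays moved. The work goes in short steps, Python scripts to look and compute and a shell command to move; the robot and the scene stay as the last step left them, time stands still between calls to the robot, and variables do not carry over. Pictures are saved under pics/ and viewed, about 8 in all and at most 12, crops included, and the job is handed in when it is done.

```bash
mkdir -p pics; cat > h.py <<'E'
import numpy as np, cv2
from plant import get_obs, capture
from scipy.spatial.transform import Rotation as R
def shot(cam,name,crop=None,scale=1):
    d=capture(cam); im=cv2.cvtColor(d['color'],cv2.COLOR_RGB2BGR)
    np.savez(f'pics/{name}.npz',**{k:np.array(v) for k,v in d.items()})
    if crop: x0,y0,x1,y1=crop; im=im[y0:y1,x0:x1]
    if scale!=1: im=cv2.resize(im,None,fx=scale,fy=scale,interpolation=cv2.INTER_CUBIC)
    return im
def load(name): return np.load(f'pics/{name}.npz')
def ray(d,px,z):
    """pixel -> world point on plane z"""
    K=d['mtx']; Rm=cv2.Rodrigues(d['rvec'])[0]; t=d['tvec'].ravel()
    u=cv2.undistortPoints(np.array([[px]],float),K,None)[0,0]
    dr=Rm.T@np.array([u[0],u[1],1]); c=-Rm.T@t
    return c+dr*(z-c[2])/dr[2]
def proj(d,P):
    return cv2.projectPoints(np.atleast_2d(np.array(P,float)),d['rvec'],d['tvec'],d['mtx'],None)[0][:,0]
def move(p,yaw):
    """tool shift/turn from the current measured pose to TCP world p (mm), down, jaw yaw"""
    o=get_obs(); r=R.from_euler('xyz',o['tcp_rot']); 
    return r.inv().apply(np.array(p)-o['tool_pos'])/1000
E
python3 - <<'E'
from h import *
a=shot('scene','scene0');b=shot('side','side0')
cv2.imwrite('pics/a.png',cv2.resize(a,(800,600),interpolation=cv2.INTER_CUBIC));cv2.imwrite('pics/b.png',cv2.resize(b,(800,600),interpolation=cv2.INTER_CUBIC))
o=get_obs();print(o)
for n in('scene0','side0'):
    d=load(n);Rm=cv2.Rodrigues(d['rvec'])[0];print(-Rm.T@d['tvec'].ravel(),Rm[2],d['mtx'][0,0])
E
```

```text
{'time': 0.1, 'joint_positions': array([ 1.11097281e+00,  3.42678353e-01,  1.52492343e+00,  3.27337776e-06,
        1.27541103e+00, -1.46011354e-01]), 'dq': array([-0.000673  , -0.00191551, -0.00231217, -0.00024142,  0.00049725,
        0.0001869 ]), 'tau': array([ 1.63610363e-03, -4.32002449e+01, -2.44695801e+01,  7.18795834e-02,
        5.25895553e-02, -1.20371587e-05]), 'tool_pos': array([161.99193521, 499.2596126 , 404.1004761 ]), 'tcp_rot': array([-3.14018806e+00, -2.09719943e-04,  2.82777938e+00]), 'contact_force': array([ 0.26714168,  0.57665712, -0.71704738]), 'moment': array([ 0.02287295, -0.05195562,  0.0605293 ]), 'grip_width': 91.88504215042983}
[1371.01683141   21.63426628  877.05415377] [-0.68308115 -0.14576446 -0.71564856] 400.65020461352356
[ 295.1448282  -961.02779191  608.57064645] [ 0.32422755  0.78546138 -0.52718775] 409.24172243369924
```

View pics/a.png

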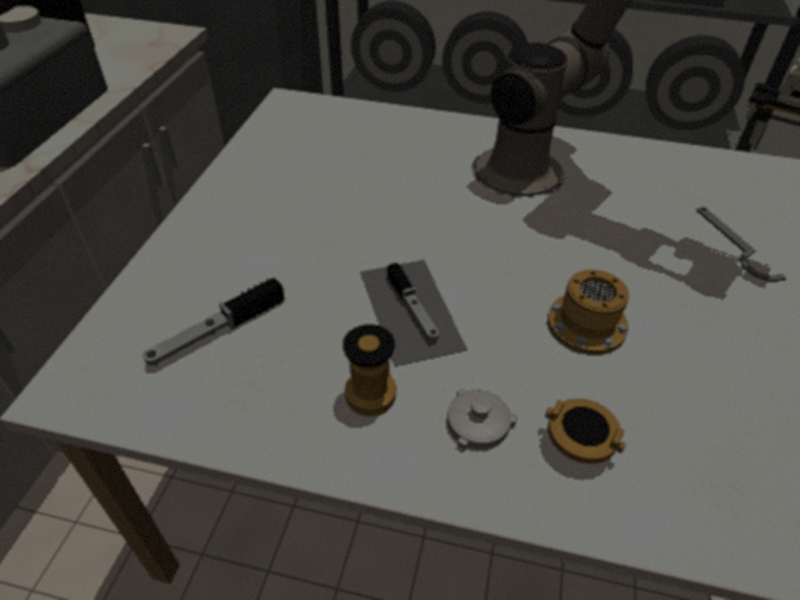

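View pics/b.png

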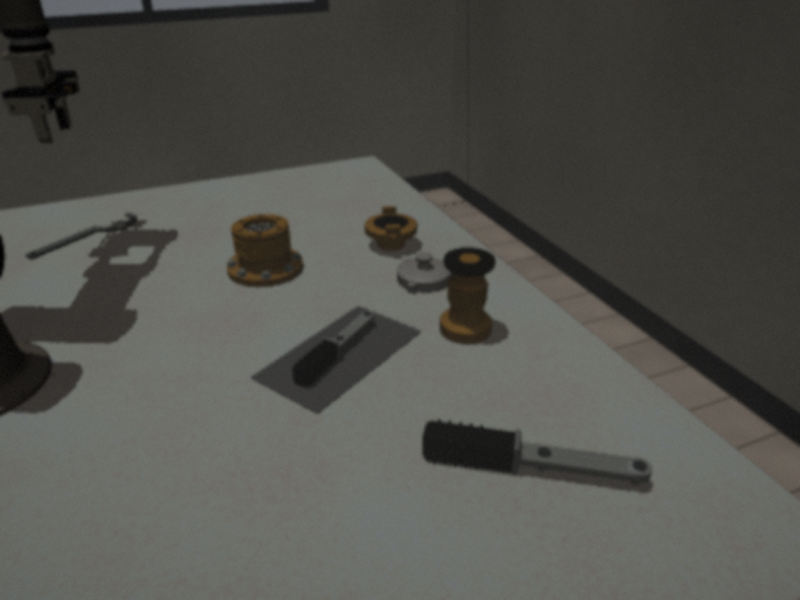

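Scene view: the smaller spanner lies on the mat, grip end (397,268) to head (433,335). The ring's centre is at (598,288), the nozzle top at (368,340), the cap at (480,420) and the coupling at (585,430). In the side view the grip end is at (306,375), the head at (368,316) and the ring at (261,226).

```bash
python3 - <<'E'
from h import *
s=512/800
def p(n,x,y,z): print(n,(x,y),z,ray(load(n),(x*s,y*s),z).round(0)[:2])
for n,l in {'scene0':[('gripend',397,268,22),('head',434,336,20),('pivotgrip/bar',410,300,20),('ring',598,289,97),('nozzletop',368,342,137),('nozbase',370,393,10),('cap',480,420,20),('coup',585,430,50),('mat1',361,269,3),('mat2',427,261,3),('mat3',466,350,3),('mat4',393,363,3)],
 'side0':[('gripend',306,375,20),('head',370,315,20),('bar',340,340,20),('ring',261,226,97),('nozzletop',469,262,137),('cap',424,272,20),('coup',390,226,60),('mat',253,377,3),('mat',360,306,3),('mat',421,331,3),('mat',318,412,3)]}.items():
    for q in l: print(q[0],end=' ');p(n,*q[1:])
im=shot('wrist','w0');d=load('w0');Rm=cv2.Rodrigues(d['rvec'])[0];print(-Rm.T@d['tvec'].ravel(),Rm,d['mtx'][0,0])
E
```

```text
gripend scene0 (397, 268) 22 [ 453. -198.]
head scene0 (434, 336) 20 [613. -88.]
pivotgrip/bar scene0 (410, 300) 20 [ 533. -152.]
ring scene0 (598, 289) 97 [496. 186.]
nozzletop scene0 (368, 342) 137 [ 755. -171.]
nozbase scene0 (370, 393) 10 [ 759. -169.]
cap scene0 (480, 420) 20 [774.  21.]
coup scene0 (585, 430) 50 [773. 183.]
mat1 scene0 (361, 269) 3 [ 454. -274.]
mat2 scene0 (427, 261) 3 [ 395. -147.]
mat3 scene0 (466, 350) 3 [617. -27.]
mat4 scene0 (393, 363) 3 [ 680. -149.]
gripend side0 (306, 375) 20 [ 465. -211.]
head side0 (370, 315) 20 [613. -94.]
bar side0 (340, 340) 20 [ 542. -144.]
ring side0 (261, 226) 97 [495. 173.]
nozzletop side0 (469, 262) 137 [ 748. -185.]
cap side0 (424, 272) 20 [763.   7.]
coup side0 (390, 226) 60 [751. 146.]
mat side0 (253, 377) 3 [ 394. -161.]
mat side0 (360, 306) 3 [617. -34.]
mat side0 (421, 331) 3 [ 683. -151.]
mat side0 (318, 412) 3 [ 462. -278.]
[ 84.97767669 524.83016075 382.15914471] [[ 0.30772169  0.95147495 -0.00166602]
 [ 0.90820648 -0.29320507  0.29864992]
 [ 0.28366944 -0.09341415 -0.95436128]] 292.0829338814651
```

```bash
T='x'; python3 -m pendant '[[[-0.416,-0.2,0.054],[0,0,1.2],0.09],[[-0.416,-0.2,0.054],[0,0,1.2],0.09],[[-0.416,-0.2,0.054],[0,0,1.2],0.09],[[-0.416,-0.2,0.054],[0,0,1.2],0.09],[[-0.416,-0.2,0.054],[0,0,1.2],0.09],[[-0.416,-0.2,0.054],[0,0,1.2],0.09],[[-0.416,-0.2,0.054],[0,0,1.2],0.09],[[-0.416,-0.2,0.054],[0,0,1.2],0.09],[[-0.416,-0.2,0.054],[0,0,1.2],0.09],[[-0.416,-0.2,0.054],[0,0,1.2],0.09]]'
cat >> h.py <<'E'
def plan(p,yaw):
    o=get_obs(); r=R.from_euler('xyz',o['tcp_rot']); g=R.from_euler('xyz',[np.pi,0,yaw])
    print('pos',o['tool_pos'].round(1),'rot',o['tcp_rot'].round(3),'q',o['joint_positions'].round(2),'t',o['time'],'F',o['contact_force'].round(1),'w',round(o['grip_width'],1))
    print('shift',(r.inv().apply(np.array(p)-o['tool_pos'])/1000).round(4),'turn',(r.inv()*g).as_rotvec().round(4))
E
python3 -c "
from h import *
plan([496,180,350],0.63)"
```

```text
time: 0.98
tool_pos: [462.6, 211.9, 356.0]
tcp_rot: [-3.141, -0.0, 1.621]
contact_force: [0.7, 0.7, 1.1]
grip_width: 89.9
pos [462.6 211.9 356. ] rot [-3.141 -0.     1.621] q [0.28 0.36 1.64 0.   1.14 0.23] t 0.9833 F [0.7 0.7 1.1] w 89.9
shift [-0.0336  0.0318  0.006 ] turn [-2.000e-04 -1.000e-04  9.913e-01]
```

```bash
python3 -m pendant '[[[-0.0336,0.0318,0.006],[0,0,0.99],0.09],[[-0.0336,0.0318,0.006],[0,0,0.99],0.09],[[-0.0336,0.0318,0.006],[0,0,0.99],0.09],[[-0.0336,0.0318,0.006],[0,0,0.99],0.09],[[-0.0336,0.0318,0.006],[0,0,0.99],0.09],[[-0.0336,0.0318,0.006],[0,0,0.99],0.09],[[-0.0336,0.0318,0.006],[0,0,0.99],0.09],[[-0.0336,0.0318,0.006],[0,0,0.99],0.09],[[-0.0336,0.0318,0.006],[0,0,0.99],0.09],[[-0.0336,0.0318,0.006],[0,0,0.99],0.09]]'
python3 -c "
from h import *
im=shot('wrist','w1');im=cv2.convertScaleAbs(im,alpha=2)
cv2.imwrite('pics/w1.png',cv2.resize(im,(800,600),interpolation=cv2.INTER_CUBIC))
plan([505,-172,330],0.63)
print(proj(load('w1'),[496,180,97])*800/512)"
```

```text
time: 1.82
tool_pos: [495.1, 181.9, 350.1]
tcp_rot: [-3.141, 0.0, 0.641]
contact_force: [0.0, -0.9, -0.6]
grip_width: 89.6
pos [495.1 182.  350.2] rot [-3.141  0.     0.642] q [0.21 0.4  1.6  0.   1.14 1.14] t 1.8667 F [-0.1 -0.   0.5] w 90.2
shift [-0.2039  0.2895  0.0202] turn [-0.0002  0.0002  0.0115]
[[406.25742469 312.41592315]]
```

View pics/w1.png

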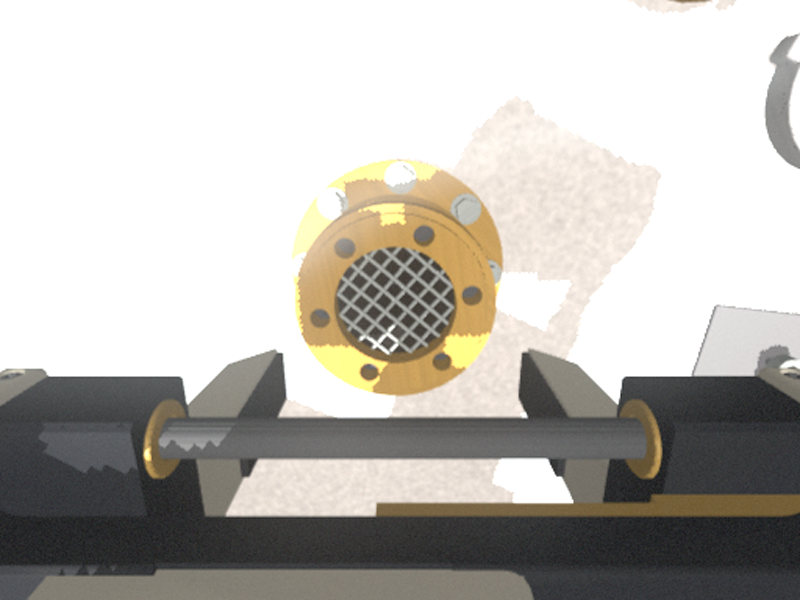

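The wrist view shows the six holes clearly, at (424,235), (345,248), (320,318), (369,372), (442,361) and (472,295). I'll fit the ring centre and hole angle from these.

```bash
cat >> h.py <<'E'
from scipy.optimize import least_squares
def fitring(n,px,free_r=False):
    d=load(n); q=np.array([ray(d,np.array(p),97)[:2] for p in px])
    c0=q.mean(0); a0=np.arctan2(*(q[0]-c0)[::-1])
    def f(x):
        a=x[2]+np.round((np.arctan2(q[:,1]-x[1],q[:,0]-x[0])-x[2])/(np.pi/3))*np.pi/3
        return (q-x[:2]-41.5*np.c_[np.cos(a),np.sin(a)]).ravel()
    s=least_squares(f,[*c0,a0]); print('centre',s.x[:2].round(1),'angle mod60',np.degrees(s.x[2])%60,'rad',s.x[2],'res',np.sqrt((s.fun**2).mean()).round(2), 'r',np.hypot(*(q-s.x[:2]).T).round(1))
    return s.x
E
python3 -c "
from h import *
fitring('w1',np.array([(424,235),(345,248),(320,318),(369,372),(442,361),(472,295)])*.64)"
python3 -m pendant '[[[-0.204,0.2895,0.02],[0,0,0.0115],0.09],[[-0.204,0.2895,0.02],[0,0,0.0115],0.09],[[-0.204,0.2895,0.02],[0,0,0.0115],0.09],[[-0.204,0.2895,0.02],[0,0,0.0115],0.09],[[-0.204,0.2895,0.02],[0,0,0.0115],0.09],[[-0.204,0.2895,0.02],[0,0,0.0115],0.09],[[-0.204,0.2895,0.02],[0,0,0.0115],0.09],[[-0.204,0.2895,0.02],[0,0,0.0115],0.09],[[-0.204,0.2895,0.02],[0,0,0.0115],0.09],[[-0.204,0.2895,0.02],[0,0,0.0115],0.09]]'
python3 -c "
from h import *
im=shot('wrist','w2');im=cv2.convertScaleAbs(im,alpha=1.5)
cv2.imwrite('pics/w2.png',cv2.resize(im,(800,600),interpolation=cv2.INTER_CUBIC))
plan([505,-172,330],0.63)"
```

```text
centre [495.1 186.6] angle mod60 15.803729609116958 rad 0.27582711577400737 res 0.25 r [41.3 41.  41.2 41.5 41.  41.2]
time: 2.7
tool_pos: [503.4, -176.4, 329.8]
tcp_rot: [3.14, 0.001, 0.624]
contact_force: [-1.0, 1.1, 0.5]
grip_width: 89.9
pos [ 503.4 -174.3  329.9] rot [-3.141  0.     0.625] q [-0.48  0.43  1.61  0.    1.1   0.47] t 2.75 F [-0.4 -0.   0.2] w 90.3
shift [ 0.0027 -0.0009 -0.0001] turn [-0.0004  0.0001 -0.005 ]
```

View pics/w2.png

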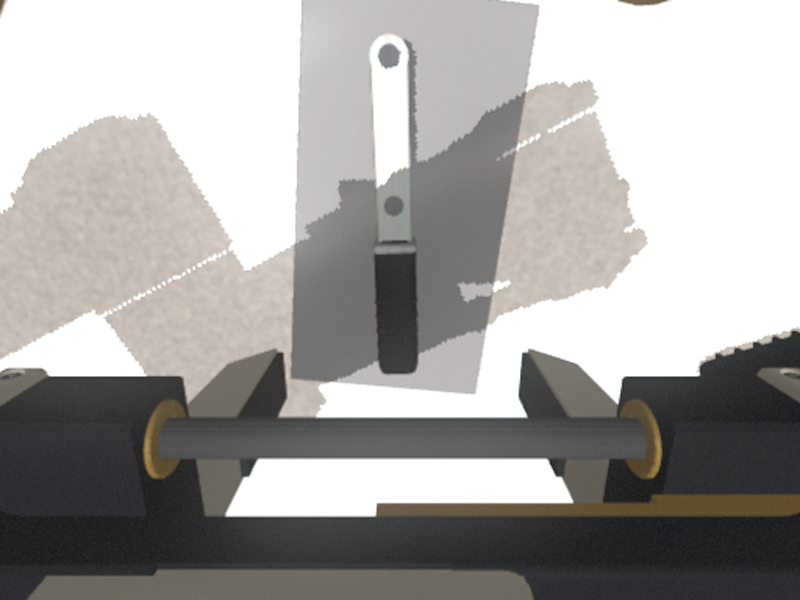

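This view shows the spanner nearly upright in the image. The far pin's rivet is at (389,55), the near pin's at (394,206) and the grip end at (397,372).

```bash
python3 -c "
from h import *
d=load('w2');b=ray(d,np.array([389,55])*.64,25);a=ray(d,np.array([394,206])*.64,25)
u=(a-b)/np.linalg.norm(a-b);print(a,b,np.linalg.norm(a-b))
yaw=np.arctan2(-u[1],-u[0]);g=(a+b)/2+100*u;e=ray(d,np.array([397,372])*.64,30)
print('yaw',yaw,'grip',g,'end proj',(e-g)@u)
t=g-20*u
plan([t[0],t[1],186],yaw)"
```

```text
[ 541.38472188 -143.27453532   25.        ] [607.36482057 -92.71700361  25.        ] 83.12302590415885
yaw 0.6538229345615931 grip [ 494.99833134 -178.81830469   25.        ] end proj 51.449301311397434
pos [ 503.4 -174.3  329.9] rot [-3.141  0.     0.625] q [-0.48  0.43  1.61  0.    1.1   0.47] t 2.75 F [-0.4 -0.   0.2] w 90.3
shift [ 0.0106 -0.0017  0.1439] turn [-0.0004  0.0001 -0.0288]
```

```bash
python3 -m pendant '[[[0.0106,-0.0017,0.03],[0,0,-0.029],0.09],[[0.0106,-0.0017,0.06],[0,0,-0.029],0.09],[[0.0106,-0.0017,0.09],[0,0,-0.029],0.09],[[0.0106,-0.0017,0.115],[0,0,-0.029],0.09],[[0.0106,-0.0017,0.135],[0,0,-0.029],0.09],[[0.0106,-0.0017,0.144],[0,0,-0.029],0.09],[[0.0106,-0.0017,0.144],[0,0,-0.029],0.05],[[0.0106,-0.0017,0.144],[0,0,-0.029],0.04],[[0.0106,-0.0017,0.144],[0,0,-0.029],0.03],[[0.0106,-0.0017,0.144],[0,0,-0.029],0.01]]'
python3 -m pendant '[[[0,0,0],[0,0,0],0.005],[[0,0,0],[0,0,0],0.0],[[0,0,0],[0,0,0],0.0],[[0,0,0],[0,0,0],0.0],[[0,0,0],[0,0,0],0.0]]'
python3 -c "
from h import *
plan([0,0,0],0.65)"
```

```text
time: 3.58
tool_pos: [511.7, -164.5, 187.8]
tcp_rot: [3.139, -0.001, 0.656]
contact_force: [-0.0, -0.3, 0.6]
grip_width: 67.7
time: 4.0
tool_pos: [511.2, -164.5, 186.4]
tcp_rot: [3.141, -0.0, 0.655]
contact_force: [0.8, -0.1, -0.3]
grip_width: 34.8
pos [ 511.2 -164.5  186.4] rot [ 3.141 -0.     0.655] q [-0.45  0.63  1.73  0.    0.77  0.46] t 4.0 F [ 0.8 -0.1 -0.3] w 34.8
shift [-0.3051 -0.442   0.1863] turn [ 0.0001 -0.0002  0.0052]
```

```bash
python3 -m pendant '[[[0,0,0],[0,0,0],0.0],[[0,0,0],[0,0,0],0.0],[[0,0,0],[0,0,0],0.0],[[0,0,0],[0,0,0],0.0],[[0,0,-0.003],[0,0,0],0.0],[[0,0,-0.01],[0,0,0],0.0],[[0,0,-0.02],[0,0,0],0.0],[[0,0,-0.04],[0,0,0],0.0],[[0,0,-0.06],[0,0,0],0.0],[[0,0,-0.08],[0,0,0],0.0]]'
python3 -m pendant '[[[0,0,-0.02],[0,0,0],0.0],[[0,0,-0.04],[0,0,0],0.0],[[0,0,-0.06],[0,0,0],0.0],[[0,0,-0.06],[0,0,0],0.0],[[0,0,-0.06],[0,0,0],0.0]]'
python3 -c "
from h import *
im=shot('wrist','w3');im=cv2.convertScaleAbs(im,alpha=1.5)
cv2.imwrite('pics/w3.png',cv2.resize(im,(800,600),interpolation=cv2.INTER_CUBIC))
c=np.array([495.1,186.6]);y=1.3230
t=c-80*np.array([np.cos(y),np.sin(y)])
plan([*t,300],y);print(get_obs()['moment'])"
```

```text
time: 4.83
tool_pos: [511.0, -164.3, 267.7]
tcp_rot: [-3.141, 0.0, 0.655]
contact_force: [0.2, -0.9, -3.2]
grip_width: 25.9
time: 5.25
tool_pos: [511.1, -164.4, 327.4]
tcp_rot: [3.139, -0.001, 0.655]
contact_force: [-0.6, -0.6, -4.3]
grip_width: 25.8
pos [ 510.8 -164.3  326. ] rot [-3.141  0.     0.655] q [-0.45  0.44  1.61  0.    1.1   0.46] t 5.3 F [-0.6  0.1 -3.7] w 25.4
shift [ 0.1386 -0.2382  0.0261] turn [-4.000e-04  0.000e+00 -6.676e-01]
[-0.19958883  0.27147716 -0.00991353]
```

View pics/w3.png

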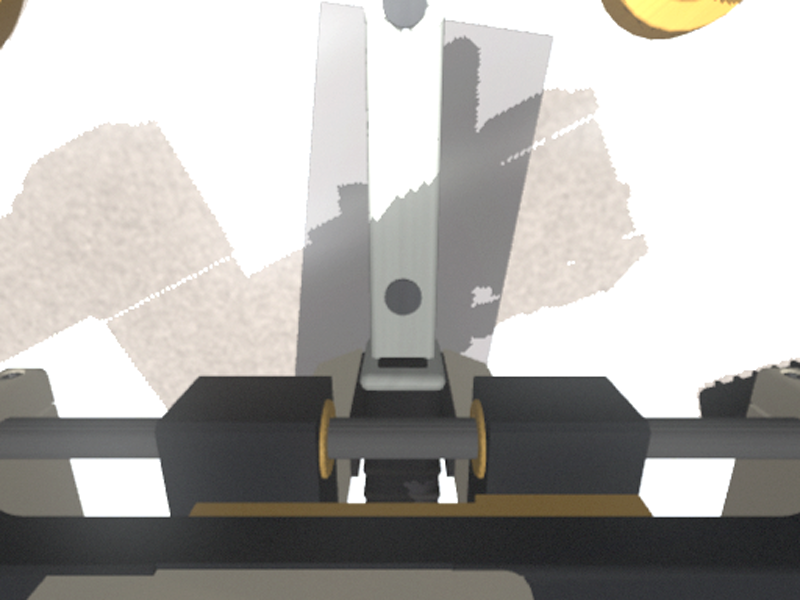

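The spanner is held, with the rivets at (403,297) for the near pin and (405,about 5) for the far pin. I'll work out the in-hand offset and droop.

```bash
cat >> h.py <<'E'
def inhand(n,pa,pb,pos,rot):
    """solve in tool frame: forward offset, lateral, z, droop(pitch), twist from rivet pixels (known 83 mm apart)"""
    d=load(n); r=R.from_euler('xyz',rot)
    def pts(x):   # x: fwd of mid pins, lateral, droop ; bar-top z at grip 161.4
        f,l,dr,tw=x
        # bar drops with dr about the grasp point (tool x=0,z=166)
        P=[]
        for s in (f-41.5,f+41.5):
            v=R.from_euler('yz',[-dr,tw]).apply([s,0,-5]); P.append(v+[0,l,166.4])
        return r.apply(np.array(P))+pos
    g=lambda x: (proj(d,pts(x))-np.array([pa,pb])).ravel()
    s=least_squares(g,[80,0,0,0]); print('fwd,lat,droop,twist',s.x.round(4),'res',s.fun.round(2)); print('nominal px',(proj(d,pts([80,0,0,0]))/.64).round(1))
    return s.x
E
python3 -c "
from h import *
inhand('w3',np.array([403,297])*.64,np.array([405,7])*.64,np.array([511.0,-164.4,326.6]),[np.pi,0,.655])"
```

```text
fwd,lat,droop,twist [7.86015e+01 4.38400e-01 2.72000e-02 4.60000e-03] res [-0. -0.  0. -0.]
nominal px [[401.1 294.2]
 [401.4  -2.3]]
```

```bash
python3 -m pendant '[[[0.1386,-0.2382,0.026],[0,0,-0.668],0.0],[[0.1386,-0.2382,0.026],[0,0,-0.668],0.0],[[0.1386,-0.2382,0.026],[0,0,-0.668],0.0],[[0.1386,-0.2382,0.026],[0,0,-0.668],0.0],[[0.1386,-0.2382,0.026],[0,0,-0.668],0.0],[[0.1386,-0.2382,0.026],[0,0,-0.668],0.0],[[0.1386,-0.2382,0.026],[0,0,-0.668],0.0],[[0.1386,-0.2382,0.026],[0,0,-0.668],0.0],[[0.1386,-0.2382,0.026],[0,0,-0.668],0.0],[[0.1386,-0.2382,0.026],[0,0,-0.668],0.0]]'
```

```text
time: 6.13
tool_pos: [475.7, 108.6, 299.3]
tcp_rot: [-3.14, 0.001, 1.324]
contact_force: [0.7, -0.7, -3.5]
grip_width: 25.7
```

```bash
python3 -c "
from h import *
im=shot('wrist','w4');im=cv2.convertScaleAbs(im,alpha=2.0)
cv2.imwrite('pics/w4.png',cv2.resize(im,(800,600),interpolation=cv2.INTER_CUBIC))
c=np.array([495.1,186.6]);y=1.3230
t=c-80*np.array([np.cos(y),np.sin(y)])
plan([*t,300],y);print(get_obs()['moment'])
k=np.arange(6)*np.pi/3+.2758
print((proj(load('w4'),np.c_[c[0]+41.5*np.cos(k),c[1]+41.5*np.sin(k),97+0*k])/.64).round(1))"
```

```text
pos [475.9 108.1 299.6] rot [-3.140e+00  1.000e-03  1.323e+00] q [ 0.07  0.39  1.77 -0.    0.98  0.31] t 6.1833 F [-0.5 -1.1 -3.6] w 25.6
shift [ 0.0008 -0.0007 -0.0004] turn [-0.0012  0.0007 -0.0004]
[-0.23458948  0.08053559 -0.00456582]
[[500.7  96.4]
 [402.1  31.9]
 [303.3  96. ]
 [310.  211.1]
 [401.7 263. ]
 [493.6 211.4]]
```

View pics/w4.png

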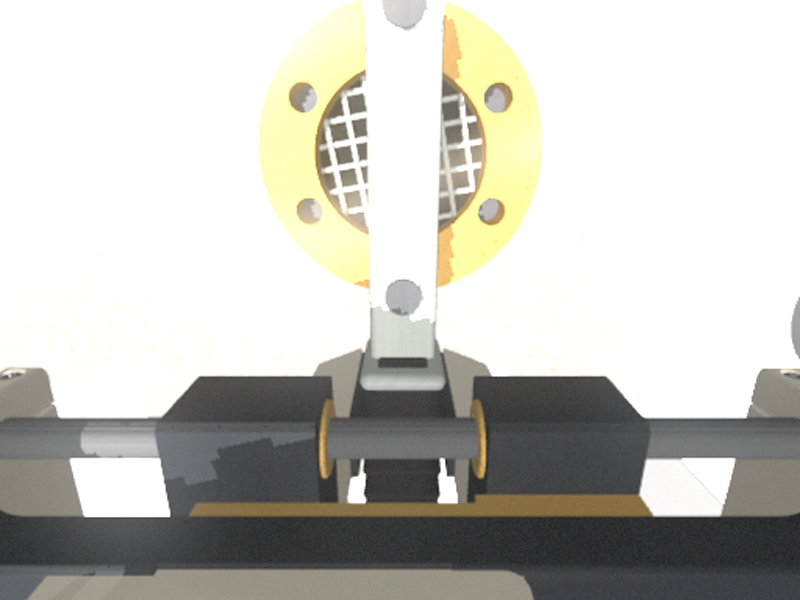

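The four open holes show at (303,97), (498,97), (309,211) and (491,211), within 1 mm of prediction. The rivets are at (403,297) and (405,6).

```bash
python3 -c "
from h import *
x=fitring('w4',np.array([(303,97),(498,97),(309,211),(491,211)])*.64)
o=get_obs();pos=o['tool_pos'];h=inhand('w4',np.array([403.5,297])*.64,np.array([405,6.5])*.64,pos,[np.pi,0,1.323])
y=1.323; ux=np.array([np.cos(y),np.sin(y)]);uy=np.array([np.sin(y),-np.cos(y)])
ang=x[2]; 
k=np.round((y-ang)/(np.pi/3)); Y=ang+k*np.pi/3
f,l,dr,tw=h
print('target spanner yaw',Y,'tool yaw now',o['tcp_rot'][2],'spanner yaw now',y-tw)
mid=pos[:2]+ux*f+uy*l+0*ux
print('mid',mid,'ring',x[:2],'err tool x,y',(x[:2]-mid)@ux,(x[:2]-mid)@uy)"
```

```text
centre [494.5 186.7] angle mod60 15.826160131586704 rad 2.3706137046372424 res 0.31 r [40.9 41.1 41.2 41. ]
fwd,lat,droop,twist [ 7.88125e+01 -4.70000e-02  3.93000e-02  2.10000e-03] res [ 0.  0. -0. -0.]
nominal px [[403.4 295.4]
 [404.3  -3.6]]
target spanner yaw 1.3234161534406448 tool yaw now 1.3226451064947824 spanner yaw now 1.3208550438486937
mid [495.21383653 184.52714666] ring [494.46783046 186.66845591] err tool x,y 1.8929319618900506 -1.2484145679361938
```

```bash
python3 -m pendant '[[[0.002,-0.0014,0.0],[0,0,0],0.0],[[0.002,-0.0014,0.006],[0,0,0],0.0],[[0.002,-0.0014,0.012],[0,0,0],0.0],[[0.002,-0.0014,0.014],[0,0,0],0.0],[[0.002,-0.0014,0.016],[0,0,0],0.0],[[0.002,-0.0014,0.018],[0,0,0],0.0],[[0.002,-0.0014,0.019],[0,0,0],0.0],[[0.002,-0.0014,0.02],[0,0,0],0.0],[[0.002,-0.0014,0.021],[0,0,0],0.0],[[0.002,-0.0014,0.022],[0,0,0],0.0]]'
```

```text
time: 7.02
tool_pos: [475.1, 111.2, 278.3]
tcp_rot: [3.141, -0.0, 1.323]
contact_force: [-0.3, -0.8, -3.2]
grip_width: 25.6
```

```bash
python3 -m pendant '[[[0,0,0.001],[0,0,0],0.0],[[0,0,0.002],[0,0,0],0.0],[[0,0,0.003],[0,0,0],0.0],[[0,0,0.004],[0,0,0],0.0],[[0,0,0.0045],[0,0,0],0.0],[[0,0,0.005],[0,0,0],0.0],[[0,0,0.0055],[0,0,0],0.0],[[0,0,0.006],[0,0,0],0.0]]'
```

```text
time: 7.68
tool_pos: [475.1, 111.1, 272.3]
tcp_rot: [3.142, -0.0, 1.323]
contact_force: [0.7, -0.4, -4.0]
grip_width: 26.2
```

```bash
python3 -m pendant '[[[0,0,0.001],[0,0,0],0.0],[[0,0,0.002],[0,0,0],0.0],[[0,0,0.003],[0,0,0],0.0],[[0,0,0.0035],[0,0,0],0.0],[[0,0,0.004],[0,0,0],0.0],[[0,0,0.0045],[0,0,0],0.0],[[0,0,0.0045],[0,0,0],0.0]]'
```

```text
time: 8.27
tool_pos: [475.0, 111.1, 268.2]
tcp_rot: [3.141, -0.0, 1.323]
contact_force: [-2.6, -1.0, 2.5]
grip_width: 26.0
```

```bash
python3 -m pendant '[[[0,0,0.0005],[0,0,0],0.0],[[0,0,0.001],[0,0,0],0.0],[[0,0,0.0015],[0,0,0],0.0],[[0,0,0.0015],[0,0,0],0.0]]'; python3 -c "
from h import *
plan([475,111,268],1.323);print(get_obs()['moment'])"
```

```text
time: 8.6
tool_pos: [475.0, 111.0, 267.7]
tcp_rot: [3.14, -0.0, 1.323]
contact_force: [-5.6, -3.7, 12.0]
grip_width: 25.8
pos [475.  111.  267.7] rot [ 3.14  -0.     1.323] q [ 0.07  0.44  1.81 -0.    0.89  0.32] t 8.6 F [-5.6 -3.7 12. ] w 25.8
shift [-0.     -0.     -0.0003] turn [ 0.0012 -0.0003  0.0004]
[-0.16997916  0.92004637  0.12137538]
```

Seated: TCP z is 267.7 against 268.4 expected, with about 16 N of added contact. Now I'll turn clockwise about the ring axis, radius 78 mm.

```bash
python3 -m pendant '[[[0.0001,-0.0031,0],[0,0,0.04],0.0],[[0.0003,-0.0063,0],[0,0,0.08],0.0],[[0.0006,-0.0094,0],[0,0,0.12],0.0],[[0.001,-0.0125,0],[0,0,0.16],0.0],[[0.0016,-0.0155,0],[0,0,0.2],0.0]]'; python3 -c "
from h import *
plan([475,111,268],1.323);print(get_obs()['moment'])"
```

```text
time: 9.02
tool_pos: [461.2, 116.2, 267.8]
tcp_rot: [3.137, -0.001, 1.124]
contact_force: [-1.0, -4.5, 9.7]
grip_width: 26.2
pos [461.2 116.2 267.8] rot [ 3.137e+00 -1.000e-03  1.124e+00] q [ 0.09  0.42  1.84 -0.    0.88  0.53] t 9.0167 F [-1.  -4.5  9.7] w 26.2
shift [ 0.0013  0.0147 -0.0001] turn [ 0.0048 -0.0004 -0.1993]
[-0.69825582  0.20114776  0.88535367]
```

```bash
python3 -m pendant '[[[0.0001,-0.0031,0],[0,0,0.04],0.0],[[0.0003,-0.0063,0],[0,0,0.08],0.0],[[0.0006,-0.0094,0],[0,0,0.12],0.0],[[0.001,-0.0125,0],[0,0,0.16],0.0],[[0.0016,-0.0155,0],[0,0,0.2],0.0],[[0.0022,-0.0186,0],[0,0,0.24],0.0],[[0.003,-0.0216,0],[0,0,0.28],0.0],[[0.004,-0.0246,0],[0,0,0.32],0.0]]'; python3 -c "
from h import *
plan([475,111,268],1.323);print(get_obs()['moment'])"
```

```text
time: 9.68
tool_pos: [440.6, 130.2, 267.7]
tcp_rot: [3.138, -0.001, 0.804]
contact_force: [-2.9, -6.3, 10.7]
grip_width: 25.8
pos [440.6 130.2 267.7] rot [ 3.138e+00 -1.000e-03  8.040e-01] q [ 0.12  0.39  1.88 -0.    0.86  0.89] t 9.6833 F [-2.9 -6.3 10.7] w 25.8
shift [ 0.0101  0.0381 -0.0001] turn [ 4.100e-03 -4.000e-04 -5.195e-01]
[-1.19571814  0.34281476  0.62611091]
```

```bash
cat > t.py <<'E'
from h import *
o=get_obs();y=o['tcp_rot'][2];F=o['contact_force']
r=o['tool_pos'][:2]-[494.5,186.7]
print('yaw',round(y,3),'z',o['tool_pos'][2].round(1),'radius',np.hypot(*r).round(1),'dir-yaw',round((np.arctan2(-r[1],-r[0])-y),3),'Mz',o['moment'][2].round(2),'torque about ring',(o['moment'][2]+(r[0]*F[1]-r[1]*F[0])/1000).round(2),'F',F.round(1))
E
python3 -m pendant '[[[0.0001,-0.0031,0],[0,0,0.04],0.0],[[0.0003,-0.0063,0],[0,0,0.08],0.0],[[0.0006,-0.0094,0],[0,0,0.12],0.0]]'; python3 t.py;python3 -m pendant '[[[0.0001,-0.0031,0],[0,0,0.04],0.0],[[0.0003,-0.0063,0],[0,0,0.08],0.0]]'; python3 t.py
```

```text
time: 9.93
tool_pos: [434.2, 137.1, 267.7]
tcp_rot: [3.138, -0.002, 0.683]
contact_force: [-2.5, -7.3, 12.0]
grip_width: 25.7
yaw 0.683 z 267.7 radius 78.1 dir-yaw 0.005 Mz 0.58 torque about ring 0.9 F [-2.5 -7.3 12. ]
time: 10.1
tool_pos: [430.4, 142.1, 267.7]
tcp_rot: [3.138, -0.002, 0.603]
contact_force: [-2.6, -8.1, 12.5]
grip_width: 25.8
yaw 0.603 z 267.7 radius 78.1 dir-yaw 0.004 Mz 0.55 torque about ring 0.96 F [-2.6 -8.1 12.5]
```

```bash

python3 -m pendant '[[[0.0001,-0.0031,0],[0,0,0.04],0.0],[[0.0003,-0.0063,0],[0,0,0.08],0.0]]' >/dev/null; python3 t.py;python3 -m pendant '[[[0.0001,-0.0031,0],[0,0,0.04],0.0],[[0.0003,-0.0063,0],[0,0,0.08],0.0]]'>/dev/null; python3 t.py
```

```text
yaw 0.523 z 267.7 radius 78.1 dir-yaw 0.004 Mz 0.41 torque about ring 0.91 F [-2.2 -8.6 12.8]
yaw 0.443 z 267.7 radius 78.1 dir-yaw 0.003 Mz 0.38 torque about ring 0.95 F [-3.4 -9.6 13.5]
```

```bash

python3 -m pendant '[[[0.0001,-0.0031,0],[0,0,0.04],0.0],[[0.0003,-0.0063,0],[0,0,0.08],0.0]]' >/dev/null; python3 t.py;python3 -m pendant '[[[0.0001,-0.0023,0],[0,0,0.03],0.0],[[0.0002,-0.0047,0],[0,0,0.06],0.0]]'>/dev/null; python3 t.py
```

```text
yaw 0.363 z 267.7 radius 78.1 dir-yaw 0.003 Mz 0.31 torque about ring 0.97 F [ -3.8 -10.5  14.1]
yaw 0.303 z 267.7 radius 78.1 dir-yaw 0.003 Mz 0.28 torque about ring 0.96 F [ -3.1 -10.1  13.8]
```

```bash

python3 -m pendant '[[[0.0001,-0.0023,0],[0,0,0.03],0.0],[[0.0002,-0.0047,0],[0,0,0.06],0.0]]' >/dev/null; python3 t.py;python3 -m pendant '[[[0,-0.0016,0],[0,0,0.02],0.0],[[0.0001,-0.0031,0],[0,0,0.04],0.0]]'>/dev/null; python3 t.py
```

```text
yaw 0.243 z 267.7 radius 78.0 dir-yaw 0.003 Mz 0.2 torque about ring 0.98 F [ -3.1 -11.   13.9]
yaw 0.206 z 267.7 radius 77.9 dir-yaw 0.013 Mz 0.71 torque about ring 2.66 F [  1.5 -25.3  13.4]
```

The torque jumped to 2.66 N m, which is the stop. One small extra push to confirm it.

```bash

python3 -m pendant '[[[0,-0.0012,0],[0,0,0.015],0.0],[[0,-0.0012,0],[0,0,0.015],0.0]]' >/dev/null; python3 t.py; python3 -m pendant '[[[0,-0.0004,0],[0,0,0.005],0.0],[[0,-0.0008,0],[0,0,0.01],0.0],[[0,-0.0008,0],[0,0,0.01],0.0]]' >/dev/null; python3 t.py
```

```text
yaw 0.192 z 267.7 radius 77.7 dir-yaw 0.022 Mz 0.66 torque about ring 2.55 F [  0.7 -24.7  14.1]
yaw 0.182 z 267.7 radius 77.6 dir-yaw 0.028 Mz 0.67 torque about ring 2.89 F [  0.7 -29.   13.8]
```

```bash

python3 -m pendant '[[[0,0.0016,0],[0,0,-0.02],0.0],[[0.0001,0.0031,0],[0,0,-0.04],0.0],[[0.0001,0.0031,0],[0,0,-0.04],0.0]]' >/dev/null; python3 t.py; python3 -m pendant '[[[0,0.0012,0],[0,0,-0.015],0.0],[[0,0.0012,0],[0,0,-0.015],0.0]]' >/dev/null; python3 t.py
```

```text
yaw 0.219 z 267.6 radius 77.7 dir-yaw 0.011 Mz -0.15 torque about ring 0.82 F [ -1.7 -13.2  12.6]
yaw 0.234 z 267.5 radius 77.6 dir-yaw 0.004 Mz -0.18 torque about ring 0.4 F [-1.9 -8.1 10.3]
```

```bash

python3 -m pendant '[[[0,0.0012,0],[0,0,-0.015],0.0],[[0,0.0012,0],[0,0,-0.015],0.0]]' >/dev/null; python3 t.py; python3 -m pendant '[[[0,0.0008,0],[0,0,-0.01],0.0],[[0,0.0008,-0.001],[0,0,-0.01],0.0],[[0,0.0008,-0.0015],[0,0,-0.01],0.0]]' >/dev/null; python3 t.py
```

```text
yaw 0.248 z 267.5 radius 77.6 dir-yaw -0.001 Mz -0.17 torque about ring 0.18 F [-1.7 -5.2 10.3]
yaw 0.258 z 267.9 radius 77.9 dir-yaw -0.005 Mz -0.07 torque about ring 0.13 F [ 1.3 -2.4 -3.1]
```

Unloaded (torque about 0.1 N m, Fz back to the spanner's weight). Lifting straight out.

```bash

python3 -m pendant '[[[0,0,-0.002],[0,0,0],0.0],[[0,0,-0.004],[0,0,0],0.0],[[0,0,-0.006],[0,0,0],0.0],[[0,0,-0.008],[0,0,0],0.0]]' >/dev/null; python3 t.py; python3 -m pendant '[[[0,0,-0.003],[0,0,0],0.0],[[0,0,-0.006],[0,0,0],0.0],[[0,0,-0.009],[0,0,0],0.0],[[0,0,-0.015],[0,0,0],0.0],[[0,0,-0.025],[0,0,0],0.0],[[0,0,-0.035],[0,0,0],0.0],[[0,0,-0.045],[0,0,0],0.0],[[0,0,-0.045],[0,0,0],0.0]]' >/dev/null; python3 t.py
python3 -c "
from h import *
im=shot('wrist','w5');im=cv2.convertScaleAbs(im,alpha=1.5)
cv2.imwrite('pics/w5.png',cv2.resize(im,(800,600),interpolation=cv2.INTER_CUBIC))
plan([511.0,-164.5,290],0.655)"
```

```text
yaw 0.258 z 275.7 radius 78.1 dir-yaw -0.008 Mz -0.13 torque about ring 0.08 F [ 0.9 -2.5 -3.9]
yaw 0.258 z 322.9 radius 77.5 dir-yaw -0.01 Mz 0.04 torque about ring -0.01 F [ 0.6  0.8 -3.6]
pos [419.1 167.5 321.9] rot [-3.142e+00 -3.000e-03  2.580e-01] q [0.21 0.3  1.84 0.   1.   1.52] t 13.4 F [ 0.1  1.1 -3.4] w 25.7
shift [0.0039 0.3445 0.0319] turn [ 0.0005 -0.0028 -0.3966]
```

View pics/w5.png

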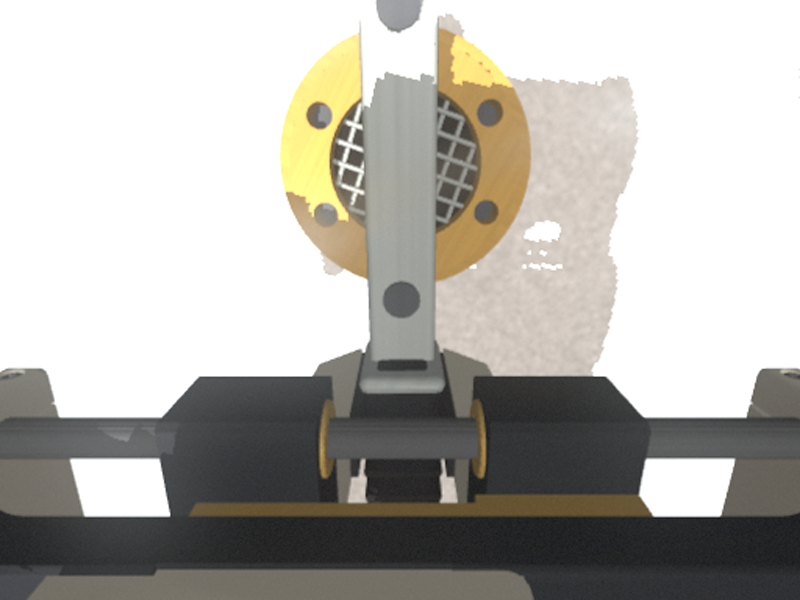

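The ring is clear of the spanner, with holes at (319,115), (489,112), (325,214) and (486,211). The spanner is still held straight, with rivets at (402,299) and (399,8).

```bash
python3 -c "
from h import *
x=fitring('w5',np.array([(319,115),(489,112),(325,214),(486,211)])*.64);print('turned', 1.323-((x[2])%(np.pi/3)))
o=get_obs();inhand('w5',np.array([402,299.5])*.64,np.array([399,8])*.64,o['tool_pos'],o['tcp_rot'])"
python3 -m pendant '[[[0.004,0.3445,0.01],[0,0,-0.397],0.0],[[0.004,0.3445,0.01],[0,0,-0.397],0.0],[[0.004,0.3445,0.01],[0,0,-0.397],0.0],[[0.004,0.3445,0.01],[0,0,-0.397],0.0],[[0.004,0.3445,0.01],[0,0,-0.397],0.0],[[0.004,0.3445,0.01],[0,0,-0.397],0.0],[[0.004,0.3445,0.01],[0,0,-0.397],0.0],[[0.004,0.3445,0.01],[0,0,-0.397],0.0],[[0.004,0.3445,0.01],[0,0,-0.397],0.0],[[0.004,0.3445,0.01],[0,0,-0.397],0.0]]'
python3 -c "
from h import *
plan([511.0,-164.5,192],0.655)"
```

```text
centre [494.5 186.7] angle mod60 15.867654244243795 rad 1.3241403623267045 res 0.34 r [41.  40.9 41.2 41.1]
turned 1.046057188869893
fwd,lat,droop,twist [ 7.80457e+01  5.87000e-02  1.04000e-02 -1.09000e-02] res [ 0. -0. -0.  0.]
nominal px [[403.1 294.2]
 [403.6  -1.6]]
time: 14.23
tool_pos: [511.7, -170.1, 310.0]
tcp_rot: [3.139, 0.0, 0.651]
contact_force: [0.9, -0.4, -3.5]
grip_width: 25.7
pos [ 511.7 -170.1  310. ] rot [3.139 0.    0.651] q [-0.46  0.46  1.62 -0.    1.06  0.46] t 14.2333 F [ 0.9 -0.4 -3.5] w 25.7
shift [ 0.0028 -0.0052  0.118 ] turn [ 0.003   0.0003 -0.0045]
```

The holes come out at 15.87° modulo 60°, against 15.82° before. Together with the spanner's stroke of about 1.1 rad less pin play, that means the ring turned 1.046 rad, so it started near 0.70, inside the stated range. It agrees with the torque jump. Next I'll lower over the mat.

```bash
python3 -m pendant '[[[0.0,0,0.03],[0,0,0],0.0],[[0,0,0.06],[0,0,0],0.0],[[0,0,0.085],[0,0,0],0.0],[[0,0,0.1],[0,0,0],0.0],[[0,0,0.105],[0,0,0],0.0],[[0,0,0.108],[0,0,0],0.0],[[0,0,0.11],[0,0,0],0.0],[[0,0,0.11],[0,0,0],0.0]]'
python3 -c "
from h import *
plan([511.0,-164.5,188],0.655)"
```

```text
time: 14.9
tool_pos: [511.1, -164.6, 201.4]
tcp_rot: [3.141, -0.001, 0.656]
contact_force: [-0.6, -0.1, -3.7]
grip_width: 26.1
pos [ 511.1 -164.6  201.4] rot [ 3.141e+00 -1.000e-03  6.560e-01] q [-0.45  0.61  1.73  0.    0.8   0.46] t 14.9 F [-0.6 -0.1 -3.7] w 26.1
shift [ 0.     -0.0001  0.0134] turn [ 0.0011 -0.0007  0.0005]
```

```bash
python3 -m pendant '[[[0,0,0.002],[0,0,0],0.0],[[0,0,0.004],[0,0,0],0.0],[[0,0,0.006],[0,0,0],0.0],[[0,0,0.008],[0,0,0],0.0],[[0,0,0.009],[0,0,0],0.0],[[0,0,0.01],[0,0,0],0.0],[[0,0,0.011],[0,0,0],0.0],[[0,0,0.012],[0,0,0],0.0],[[0,0,0.0125],[0,0,0],0.0],[[0,0,0.013],[0,0,0],0.0]]'
python3 -m pendant '[[[0,0,0.0005],[0,0,0],0.0],[[0,0,0.001],[0,0,0],0.0],[[0,0,0.0015],[0,0,0],0.0],[[0,0,0.0015],[0,0,0],0.0]]'
```

```text
time: 15.73
tool_pos: [510.8, -164.7, 187.7]
tcp_rot: [-3.142, -0.0, 0.655]
contact_force: [0.4, 0.1, -3.6]
grip_width: 25.9
time: 16.07
tool_pos: [510.8, -164.6, 186.4]
tcp_rot: [3.141, -0.0, 0.655]
contact_force: [-0.4, -0.1, -2.1]
grip_width: 25.8
```

```bash
python3 -m pendant '[[[0,0,0.0004],[0,0,0],0.0],[[0,0,0.0008],[0,0,0],0.0],[[0,0,0.0008],[0,0,0],0.0]]'; python3 -m pendant '[[[0,0,0.0004],[0,0,0],0.0],[[0,0,0.0006],[0,0,0],0.0],[[0,0,0.0006],[0,0,0],0.0]]'
```

```text
time: 16.32
tool_pos: [510.8, -164.6, 186.2]
tcp_rot: [3.141, -0.0, 0.655]
contact_force: [-1.4, 1.3, 4.7]
grip_width: 26.0
time: 16.57
tool_pos: [510.8, -164.6, 186.1]
tcp_rot: [3.141, -0.0, 0.655]
contact_force: [-2.8, 3.1, 11.0]
grip_width: 26.0
```

```bash
python3 -m pendant '[[[0,0,-0.0008],[0,0,0],0.0],[[0,0,-0.0008],[0,0,0],0.025],[[0,0,-0.0008],[0,0,0],0.028],[[0,0,-0.0008],[0,0,0],0.032],[[0,0,-0.0008],[0,0,0],0.04],[[0,0,-0.0008],[0,0,0],0.05],[[0,0,-0.0008],[0,0,0],0.06],[[0,0,-0.0008],[0,0,0],0.07],[[0,0,-0.0008],[0,0,0],0.07],[[0,0,-0.0008],[0,0,0],0.07]]'
python3 -m pendant '[[[0,0,-0.005],[0,0,0],0.07],[[0,0,-0.02],[0,0,0],0.07],[[0,0,-0.05],[0,0,0],0.07],[[0,0,-0.09],[0,0,0],0.07],[[0,0,-0.13],[0,0,0],0.07],[[0,0,-0.16],[0,0,0],0.07],[[0,0,-0.16],[0,0,0],0.07],[[0,0,-0.16],[0,0,0],0.07]]'
python3 -c "
from h import *
im=shot('scene','s9');a=cv2.convertScaleAbs(im[110:310,200:512],alpha=1.5)
b=cv2.convertScaleAbs(shot('wrist','w9')[0:300],alpha=1.3)
b=cv2.resize(b,(560,328)); a=cv2.resize(a,(420,269))
c=np.zeros((600,560,3),np.uint8);c[:328]=b;c[330:599,:420]=a;cv2.imwrite('pics/z.png',c)"
```

```text
time: 17.4
tool_pos: [510.8, -164.7, 185.7]
tcp_rot: [-3.142, -0.0, 0.655]
contact_force: [-0.1, -0.2, -0.3]
grip_width: 67.1
time: 18.07
tool_pos: [510.9, -164.7, 347.9]
tcp_rot: [3.137, -0.002, 0.655]
contact_force: [0.3, 0.1, -1.5]
grip_width: 69.9
```

View pics/z.png

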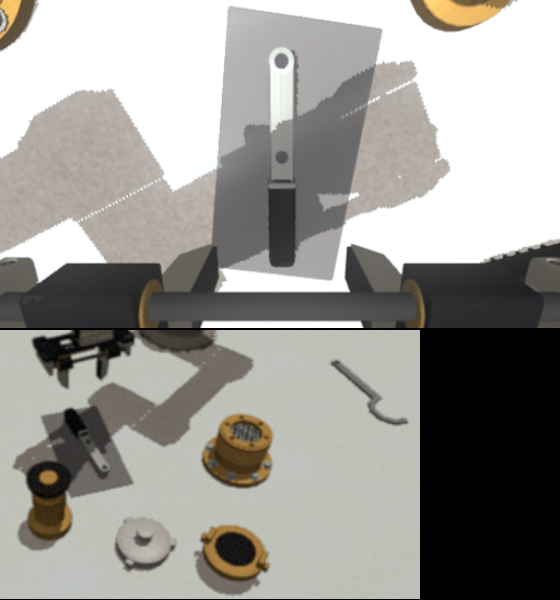

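The spanner lies flat and wholly on the mat, with rivets at (282,60) and (282,157) in the wrist crop. The nozzle, cap and coupling stand where they were, and the gripper is clear. Handing in.

```bash
python3 -c "
from plant import close_job
print(close_job())"
```

```text
the job is handed in; nothing more can be done
None
```

The ring is tightened against its stop, the spanner is back on the mat, and the job is handed in at about 18 s of the 72 s allowed.

- **Fitting the pins:** I picked the smaller spanner off the mat and lined its pins up with two holes found in the wrist camera. They went in fully on the first try, with the tool at 267.7 mm against 268.4 mm expected for seated.
- **Turning:** the ring turned clockwise against about 0.9 N m. The torque then jumped to 2.7–2.9 N m and the arm stopped advancing, which I took as the stop.
- **Putting back:** I backed off until the load was nearly gone, lifted the spanner straight out, and set it down at 6–12 mm/s with about 15 N on the mat. The last picture shows it flat and wholly on the mat, the gripper clear, and the coupling, nozzle and cap apparently unmoved (judged by eye).

**Final ring angle:** there is no direct reading of it. The holes ended at 15.87° modulo 60°, against 15.82° before turning, so the picture alone could not show that the ring had moved. Combined with the spanner's stroke of about 1.1 rad less pin play, it gives 1.046 rad of turn. That means a start near 0.70, inside the stated range.

**Hole angle at the stop:** under full push I estimated it at about 0.25 rad, but measured 0.277 after release. I put that down to flex in the stop and the spanner's pose in the grip; no reverse torque showed while backing off.

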